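# Undo two captive thumbscrews and lift the cover off a pump housing

### The job

Open the pump housing on the bench: turn its two captive thumbscrews anticlockwise, one after the other, as far as they go while the cover is still on, then lift the cover plate straight off by its handle. Lay the cover gently, without dropping it, on the black rubber mat, handle up, in the middle and lengthwise with the mat, let go of it, and leave the tin and the tape roll beside the work where they are.

Things in the scene. Friction and masses are not known exactly. Their poses are not given: they have to be found in the camera images.
- housing: Fixed open aluminium box, 80 (x) x 180 (y) x 45 mm high; origin: centre of its underside, on the bench. The thumbscrews stand at (0, +66) and (0, -66) mm in its x, y and stay with it. Each has an upright dark wing 36 mm long, 9 thick, 22 high, from 52 to 74 mm above the bench, turning about its own vertical middle axis. The cover's top face is 50 mm above the bench.
- screw_left (a joint): Angle (rad) of the thumbscrew at (0, +66) mm of the housing. Grows anticlockwise from above, from 0 (tight) to a stop at 1.3 (loose); starts at 0 to 0.3, stays where left, 0.04 N m friction. The wing's length points at (value - 1.3) from the housing's +x: at 0 it lies across the cover's slot and holds the cover down, at 1.3 along the slot, so the cover lifts over it (from about 1.1 on).
- screw_right (a joint): The same for the thumbscrew at (0, -66) mm of the housing: 0 tight, anticlockwise to a stop at 1.3, loose; wing at (value - 1.3) from the housing's +x.
- cover_grip (a point): Middle of the cover's handle, a dark bar 60 mm long (x), 10 thick (y), 16 high. The cover is a loose steel plate 80 (x) x 180 (y) x 5 mm, 0.3 kg, with a 46 x 18 mm slot round each thumbscrew. This point is 21 mm above the plate's top: 71 mm above the bench on the housing, 33 mm lying on the mat, 30 mm above the cover's lowest face. Axes start in line with the housing's. Lifted 40 mm it is clear.
- mat: Fixed black rubber mat, 100 (its x) x 200 (its y) x 3 mm, flat on the bench before or behind the housing; origin at the centre of its underside. The cover's x and y belong along the mat's, either way round; let go only when the cover rests on it. The fixed engine manifold to the left of the work stands 230 mm high: pass above it.
- paste_tin: Bystander: a grey round tin, 64 mm across and 42 mm high, standing loose; origin at the centre of its underside.
- tape_roll: Bystander: the roll of packing tape lying flat to the right of the housing and mat, 90 mm across and 48 mm high, loose; origin at the centre of its underside.

How it is judged:
By the outcome, as a careful person would: the job done as asked, in the order asked, and still so for the second after the job is handed in, with the robot touching nothing.
It also fails if it takes over 69 s, if anything falls off the work surface, if the arm or the gripper's body presses on something with over 40 N, if the wrist force passes 120 N, or if a joint passes its speed limit or range.

### The arm

A 6-joint arm with a two-finger parallel gripper is mounted at the origin on a cart in front of the work surface, level with it; the furniture and walls round the work are solid. World frame = base frame: x ahead of the robot, y to its left, z up, the work surface at z = 0. Lengths are in m, angles in rad, forces in N, time in s.
With the tool pointing down it reaches from about 0.375 to 0.75 m from the base axis. Payload 9 kg.
Tool frame: the origin (TCP) lies at the centre of the arm's flange, where the gripper is bolted on; the fingertips stand 173 mm ahead of it and the grasp point (between the pads) lies 155 mm ahead of it; z points along the fingers, y is the line along which they close (so a half turn about z gives the same grasp; the last joint's range is limited). The gripper opens to 85 mm and grips with 20 to 120 N. Pads are 22 mm wide; open, the fingers measure 114 mm over their backs; the gripper's body (76 mm by 85 mm) begins 54 mm behind the grasp point. The pads swing forward as they close: fully open they stand 13 mm farther back than shut.
Start: joints at [0.901, 0.104, 0.097, 1.564, 0, 1.353], TCP at [0.262, 0.54, 0.405] pointing down, gripper open.
Joint ranges: [-2.99, 2.99], [-0.84, 1.86], [-1.1, 1.16], [-1.84, 2.11], [-1.51, 1.56], [-3.14, 3.14]. Speed limits (rad/s): [2.22, 2.22, 2.57, 3.14, 3.14, 3.14].

### API

Orientations are given as a rotation vector (axis times angle).
In Python, from rig import r gives the robot as it stands. The module is installed in compiled form; this text tells all that it offers. Calls block until the motion is done:
- r.move_to(position, orientation): joint-space move of the TCP to a pose.
- r.move_linear(position, feed=0.15, rot=None, force_limit=None): straight line of the TCP; rot=None keeps the orientation; feed is the mean speed in m/s. With force_limit (N) it stops when the force on the tool has changed by that much, and returns True; else False.
- r.goto_joints(angles): joint-space move.
- r.set_gripper(opening, strength=None): opening from 0.0 (shut) to 1.0 (fully open); strength is the grip in N (None keeps the last); returns when the fingers have stopped.
- r.pause(seconds).
- r.ik(position, orientation): joint angles nearest the present ones, or None.
- r.state(): the state.
- r.grab_frame(name): name is "scene" or "top" or "wrist"; returns a dict with "color" (480x640x3 uint8, red, green, blue), "fov_y" (degrees; the focal length in pixels is half the picture's height over the tangent of half this angle, whatever the lens; pixels are square), "cx", "cy" (the principal point, pixels), "R" (3x3) and "t" (3): a world point X has camera coordinates R X + t. Camera axes: x right, y down, z forward; pixel columns grow to the right and rows downward; lengths in m; the calibration is good to about 2 mm. A picture is of the moment at which its call begins. There is no depth.
A pose or a line that the arm cannot do raises r.Unreachable and nothing moves.
- r.close_job(): hands the job in; it is judged then, once.
The state is a dict: "clock": time; "joints": joint angles; "qvel": joint speeds; "joint_efforts": joint torques, N m; "position": TCP position; "ee_rot": TCP orientation; "contact_force": force on the tool from outside, world axes, zero at the start; "torque": the same for the moment, N m; "grip_width": opening from 0.0 (shut) to 1.0 (fully open); "grip_force": force on a finger pad.
Only numpy, scipy, OpenCV 4.12 (cv2) and the standard library are available. Lean on these libraries where they do the work, as an engineer would, in place of code of your own. Each camera call takes 0.05 s, during which the arm holds its last target. There are 200 camera calls.

## Working session

There is one attempt and no reset: what is moved stays moved. The work goes in short steps, each a Python script; the robot and the scene stay as the last script left them, time stands still between calls to the robot, and variables do not carry over. Pictures are saved under pics/ and viewed, at most 10 in all, crops included, and the job is handed in when it is done.

```bash
mkdir -p pics; python3 - <<'E'
from rig import r
import cv2,numpy as np
for n in ["scene","top"]:
    f=r.grab_frame(n); cv2.imwrite(f"pics/{n}0.png",f["color"][:,:,::-1])
    print(n,f["fov_y"],f["cx"],f["cy"],np.round(-f["R"].T@f["t"],3),np.round(f["R"],2).tolist())
s=r.state(); print(s["clock"],s["position"],s["ee_rot"],s["grip_width"])
E
```

```text
scene 57.10228117787393 324.3786904228417 240.98641351428577 [0.251 0.327 0.459] [[-0.91, -0.41, -0.01], [-0.19, 0.44, -0.88], [0.36, -0.8, -0.48]]
top 42.21564738144221 314.03420973796494 251.54714427274567 [ 0.492 -0.36   0.96 ] [[0.0, -1.0, 0.02], [-1.0, -0.0, -0.09], [0.09, -0.02, -1.0]]
0.1 [0.26188591 0.5397288  0.40401766] [-7.03547284e-01 -3.06129525e+00  1.63045867e-03] 0.9987625005830365
```

View pics/top0.png

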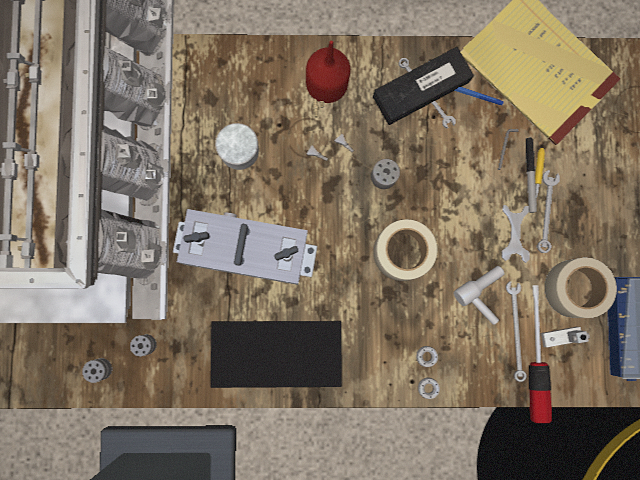

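View pics/scene0.png

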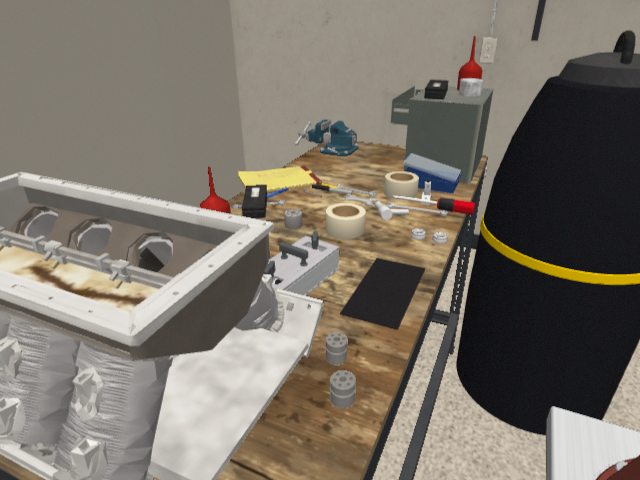

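The top view shows the housing at about (245,246), its wings at (196,238) and (287,252), the handle at (242,245), the mat at (276,354), the tin at (237,146) and the tape at (406,250). The scene view shows the manifold between the arm's start pose and the work.

```bash
cat > h.py <<'E'
from rig import r
import cv2,numpy as np
from scipy.spatial.transform import Rotation as Ro
def ray(f,uv,z):
    uv=np.atleast_2d(uv).astype(float); F=240/np.tan(np.radians(f["fov_y"]/2))
    d=np.c_[(uv[:,0]-f["cx"])/F,(uv[:,1]-f["cy"])/F,np.ones(len(uv))]@f["R"]
    c=-f["R"].T@f["t"]; return (c+d*((z-c[2])/d[:,2])[:,None])[:,:2]
def pix(f,X):
    p=f["R"]@np.array(X,float)+f["t"]; F=240/np.tan(np.radians(f["fov_y"]/2))
    return np.array([f["cx"]+F*p[0]/p[2],f["cy"]+F*p[1]/p[2]])
def rect(f,box,z,thr=80,hi=True):
    """dark blobs in box (u0,v0,u1,v1) -> list of (centre, long-axis yaw, L, W, area) at height z"""
    u0,v0,u1,v1=box; g=f["color"][v0:v1,u0:u1].max(2); m=(g<thr).astype(np.uint8)
    out=[]
    for c in cv2.findContours(m,cv2.RETR_EXTERNAL,cv2.CHAIN_APPROX_NONE)[0]:
        if cv2.contourArea(c)<40: continue
        P=ray(f,c[:,0]+[u0,v0],z); (cx,cy),(w,h),a=cv2.minAreaRect((P*1000).astype(np.float32))
        a=np.radians(a)+(np.pi/2 if h>w else 0)
        out.append((np.round([cx,cy],1),round((a+np.pi/2)%np.pi-np.pi/2,3),round(max(w,h),1),round(min(w,h),1),np.round(c[:,0].mean(0)+[u0,v0])))
    return out
def down(yaw):
    """tool down; closing line (tool y) along world yaw"""
    y=np.array([np.cos(yaw),np.sin(yaw),0]); z=np.array([0,0,-1.]); return Ro.from_matrix(np.c_[np.cross(y,z),y,z]).as_rotvec()
E
python3 - <<'E'
from h import *
f=r.grab_frame("top")
print("mat",rect(f,(200,310,355,398),.003,50))
for t in (60,80,100): print("wings",t,*rect(f,(180,225,305,270),.074,t),sep="\n")
print("tin",ray(f,(237,146),.04),"tape",ray(f,(406,250),.045))
E
```

```text
mat [(array([ 422.9, -320.6]), np.float64(-1.563), 197.9, 99.3, array([276., 354.]))]
wings
60
wings
80
(array([ 581.4, -275.8]), np.float64(-0.244), 57.7, 9.7, array([243., 246.]))
wings
100
(array([ 551.2, -196.9]), np.float64(-1.569), 21.3, 8.6, array([187., 267.]))
(array([ 570.1, -336.9]), np.float64(-1.275), 34.2, 12.7, array([286., 253.]))
(array([ 593.3, -208.9]), np.float64(-1.467), 35.8, 13.6, array([196., 237.]))
(array([ 582. , -273.1]), np.float64(-0.171), 57.8, 12.5, array([241., 245.]))
tin [[ 0.73469184 -0.26146906]] tape [[ 0.57759713 -0.51393125]]
```

```bash
python3 - <<'E'
from h import *
s=r.state()
r.move_linear([s["position"][0],s["position"][1],0.48],feed=.25)
for x,y,yaws in ((.5933,-.2089,(.1,1.45)),(.5701,-.3369,(.29,1.45)),(.582,-.274,(1.39,)),(.423,-.3206,(1.58,))):
  for z in (.23,.4):
    for k in (0,np.pi):
        print(x,y,z,k>0,[None if q is None else np.round(q,2).tolist() for q in (r.ik([x,y,z],down(a+k)) for a in yaws)])
r.move_to([.56,-.275,.44],down(.1+0) if 0 else down(1.39))
f=r.grab_frame("wrist"); cv2.imwrite("pics/w1.png",f["color"][:,:,::-1])
s=r.state();print(s["clock"],s["joints"],s["position"],f["fov_y"],-f["R"].T@f["t"])
E
```

```text
0.5933 -0.2089 0.23 False [[-0.55, 0.23, -0.08, 1.26, 0.0, 0.92], [-0.55, 0.23, -0.08, 1.26, 0.0, -0.43]]
0.5933 -0.2089 0.23 True [[-0.55, 0.23, -0.08, 1.26, -0.0, -2.22], [-0.55, 0.23, -0.08, 1.26, -0.0, 2.72]]
0.5933 -0.2089 0.4 False [[-0.55, 0.19, 0.19, 1.56, 0.0, 0.92], [-0.55, 0.19, 0.19, 1.56, 0.0, -0.43]]
0.5933 -0.2089 0.4 True [[-0.55, 0.19, 0.19, 1.56, -0.0, -2.22], [-0.55, 0.19, 0.19, 1.56, -0.0, 2.72]]
0.5701 -0.3369 0.23 False [[-0.73, 0.33, 0.04, 1.28, 0.0, 0.55], [-0.73, 0.33, 0.04, 1.28, 0.0, -0.61]]
0.5701 -0.3369 0.23 True [[-0.73, 0.33, 0.04, 1.28, 0.0, -2.59], [-0.73, 0.33, 0.04, 1.28, -0.0, 2.53]]
0.5701 -0.3369 0.4 False [[-0.73, 0.3, 0.31, 1.58, 0.0, 0.55], [-0.73, 0.3, 0.31, 1.58, 0.0, -0.61]]
0.5701 -0.3369 0.4 True [[-0.73, 0.3, 0.31, 1.58, 0.0, -2.59], [-0.73, 0.3, 0.31, 1.58, -0.0, 2.53]]
0.582 -0.274 0.23 False [[-0.64, 0.27, -0.03, 1.27, 0.0, -0.46]]
0.582 -0.274 0.23 True [[-0.64, 0.27, -0.03, 1.27, 0.0, 2.68]]
0.582 -0.274 0.4 False [[-0.64, 0.24, 0.24, 1.57, 0.0, -0.46]]
0.582 -0.274 0.4 True [[-0.64, 0.24, 0.24, 1.57, 0.0, 2.68]]
0.423 -0.3206 0.23 False [[-0.9, -0.06, -0.39, 1.24, 0.0, -0.9]]
0.423 -0.3206 0.23 True [[-0.9, -0.06, -0.39, 1.24, 0.0, 2.24]]
0.423 -0.3206 0.4 False [[-0.9, -0.11, -0.12, 1.56, 0.0, -0.9]]
0.423 -0.3206 0.4 True [[-0.9, -0.11, -0.12, 1.56, 0.0, 2.24]]
3.6917 [-6.64645075e-01  1.90587380e-01  2.56020979e-01  1.63610490e+00
  8.63279292e-05 -4.84785536e-01] [ 0.56028778 -0.27436559  0.44009452] 64.11711617375607 [ 0.47753373 -0.25931529  0.40878381]
```

View pics/w1.png

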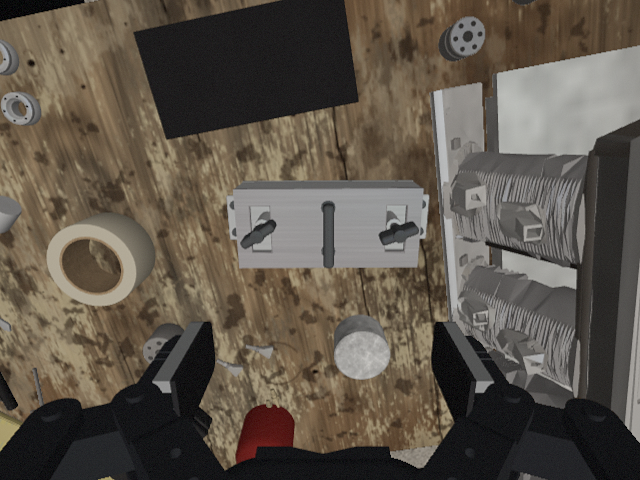

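The wrist view shows the left wing at (399,234), the right wing at (259,235), the handle at (328,235), and the mat at (245,68). The runners come within about 40 px of the housing's left end.

```bash
python3 - <<'E'
from h import *
f=r.grab_frame("wrist")
for t in (70,90): print(t,*rect(f,(225,195,430,272),.074,t),sep="\n")
print("handle@.079",*[o[0] for o in rect(f,(315,195,340,272),.079,80)])
# plate corners at z=.05
g=f["color"]; m=cv2.inRange(cv2.cvtColor(g,cv2.COLOR_RGB2HSV),(0,0,120),(180,70,255))[180:275,225:440]
m=cv2.morphologyEx(m,cv2.MORPH_OPEN,np.ones((9,9)))
c=max(cv2.findContours(m,0,1)[0],key=cv2.contourArea)[:,0]+[225,180]
b=cv2.minAreaRect((ray(f,c,.05)*1000).astype(np.float32)); print("plate",b)
m=f["color"].max(2)[0:145,120:370]<45
c=max(cv2.findContours(m.astype(np.uint8),0,1)[0],key=cv2.contourArea)[:,0]+[120,0]
print("mat",cv2.minAreaRect((ray(f,c,.003)*1000).astype(np.float32)))
# nearest manifold features: two candidate heights
for z in (.0,.1,.2): print(z,ray(f,[[455,190],[580,230],[460,310]],z).round(3).tolist())
E
```

```text
70
(array([ 616.4, -188.7]), np.float64(-0.091), 32.5, 8.3, array([425., 253.]))
(array([ 587.4, -211.3]), np.float64(-1.254), 34.1, 14.3, array([395., 231.]))
(array([ 567.8, -336.3]), np.float64(-1.104), 38.4, 12.6, array([260., 231.]))
(array([ 581.3, -273.4]), np.float64(-0.181), 60.3, 9.8, array([328., 234.]))
90
(array([ 616.4, -189.3]), np.float64(-0.181), 31.8, 12.5, array([425., 257.]))
(array([ 589.7, -210. ]), np.float64(1.566), 35.8, 18.8, array([398., 233.]))
(array([ 568.2, -336.4]), np.float64(-1.054), 38.9, 12.9, array([258., 234.]))
(array([ 580.9, -273.9]), np.float64(-0.171), 63.2, 11.6, array([328., 234.]))
handle@.079 [ 579.4 -273.5]
plate ((582.6300048828125, -274.44549560546875), (192.17276000976562, 80.99223327636719), 80.15388488769531)
mat ((423.0023498535156, -322.26702880859375), (198.9424591064453, 100.2597885131836), 89.84296417236328)
0.0 [[0.578, -0.134], [0.648, -0.0], [0.725, -0.138]]
0.1 [[0.554, -0.164], [0.607, -0.064], [0.664, -0.168]]
0.2 [[0.529, -0.195], [0.565, -0.127], [0.604, -0.197]]
```

```bash
cat >> h.py <<'E'
HC=np.array([.5813,-.2735]); HY=-.175
def screw(sgn,yaw0):
    x,y=HC+sgn*.066*np.array([-np.sin(HY),np.cos(HY)]); end=HY+np.pi/2
    r.set_gripper(.5,20); r.move_to([x,y,.30],down(yaw0))
    print("hit",r.move_linear([x,y,.228],feed=.08,force_limit=8))
    r.set_gripper(0,25); s=r.state(); print(s["grip_width"],s["grip_force"],s["contact_force"].round(1),s["torque"].round(2))
    for a in [*np.linspace(yaw0,end-.05,6)[1:],end,end+.04]:
        r.move_to([x,y,.228],down(a)); s=r.state(); print(round(a,2),s["contact_force"].round(1),s["torque"].round(2),round(s["grip_width"],3))
    r.set_gripper(.5); r.move_linear([x,y,.30],feed=.15)
    print(r.state()["clock"])
E
python3 - <<'E'
from h import *
screw(1,.2)
f=r.grab_frame("wrist"); cv2.imwrite("pics/w2.png",f["color"][:,:,::-1])
E
```

```text
hit False
0.1350856099507357 25.69969117641449 [ 6.4  0.7 -0.7] [ 0.31 -1.3   0.01]
0.43 [ 6.4  1.1 -1.1] [ 0.26 -1.31  0.06] 0.138
0.66 [ 7.   1.6 -0.5] [ 0.26 -1.35  0.02] 0.136
0.89 [ 6.4  1.3 -1.7] [ 0.26 -1.39  0.07] 0.135
1.12 [6.6 1.7 0.1] [ 0.28 -1.4   0.08] 0.138
1.35 [ 6.4  1.4 -1.6] [ 0.26 -1.43  0.04] 0.14
1.4 [ 5.9  1.7 -1.1] [ 0.25 -1.41  0.08] 0.138
1.44 [ 6.8  1.4 -1.1] [ 0.27 -1.41 -0.14] 0.139
10.05
```

View pics/w2.png

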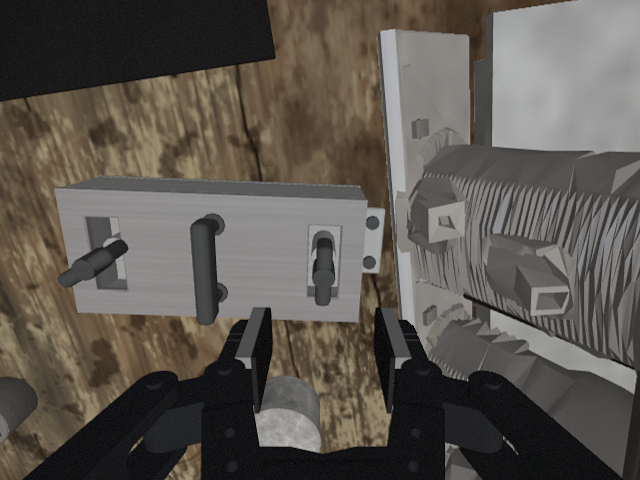

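The left wing, at (323,268), now lies along its slot, and the torque flipped sign at the last step, so it is on the stop. The right wing, at (95,262), is still tight.

```bash
sed -i 's/HC=np.array(\[.5813/HC=np.array([.5823/' h.py; python3 - <<'E'
from h import *
screw(-1,.39)
r.move_to([.56,-.275,.36],down(HY+np.pi/2))
f=r.grab_frame("wrist"); cv2.imwrite("pics/w3.png",f["color"][:,:,::-1])
E
```

```text
hit False
0.13771913066930494 24.696073830127716 [4.4 2.5 2.5] [ 0.34 -0.86 -0.04]
0.58 [4.7 2.5 3.9] [ 0.43 -1.04  0.01] 0.136
0.77 [5.8 2.3 3.8] [ 0.46 -1.05  0.07] 0.137
0.96 [5.3 2.5 3.4] [ 0.45 -1.05  0.05] 0.136
1.15 [4.7 2.3 3.2] [ 0.51 -1.05  0.03] 0.138
1.35 [5.1 1.9 3. ] [ 0.43 -1.06  0.04] 0.136
1.4 [4.8 2.7 4.7] [ 0.44 -1.05  0.05] 0.135
1.44 [5.1 2.4 3.8] [ 0.54 -1.09 -0.12] 0.142
15.6083
```

View pics/w3.png

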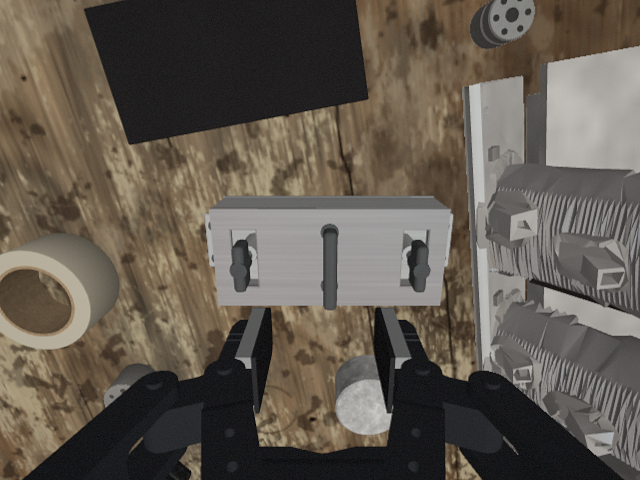

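Both wings, at (240,265) and (418,265), now lie along their slots, so the cover is free to lift.

```bash
python3 - <<'E'
from h import *
x,y=.5815,-.2737
a=HY+np.pi/2
r.move_to([x,y,.30],down(a)); print(r.move_linear([x,y,.228],feed=.08,force_limit=8))
r.set_gripper(0,80); s=r.state(); print(s["grip_width"],s["grip_force"],s["contact_force"].round(1),s["torque"].round(2))
print("lift",r.move_linear([x,y,.278],feed=.06,force_limit=20)); print(r.state()["contact_force"].round(1))
r.move_linear([x,y,.33],feed=.12)
r.move_linear([.423,-.3215,.33],feed=.12,rot=down(np.pi/2+.004))
s=r.state(); print(s["clock"],s["grip_width"],s["contact_force"].round(1),s["torque"].round(2),s["position"])
for n in("wrist","top"):
    f=r.grab_frame(n); cv2.imwrite(f"pics/{n}4.png",f["color"][:,:,::-1])
E
```

```text
False
0.10056484835871833 80.06298065185547 [-1.6  0.9  4.1] [0.03 0.16 0.01]
lift False
[-0.1 -0.  -2.1]
21.0083 0.09752513989532956 [-0.3 -0.5 -2.3] [-0.03 -0.03 -0.06] [ 0.42330756 -0.32133897  0.32995992]
```

View pics/wrist4.png

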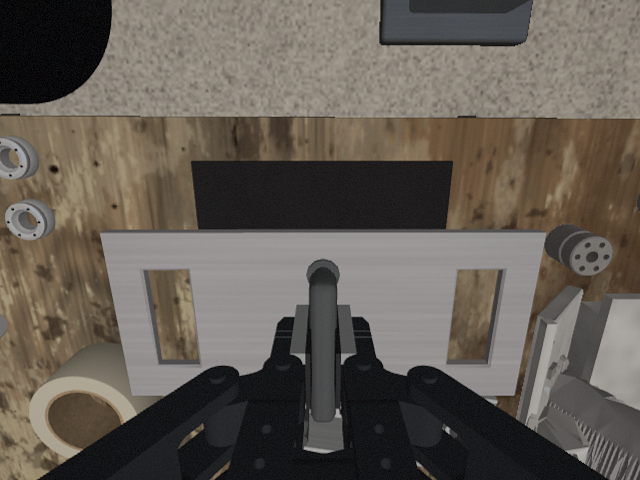

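The cover hangs level from its handle, with its near edge at (102–545, 232) parallel to the mat's edge. I'll check its centre by ray, then lower it.

```bash
python3 - <<'E'
from h import *
f=r.grab_frame("wrist")
P=ray(f,[[101,233],[545,233],[516,395],[132,395]],.152); print(P.round(4).tolist(),P.mean(0)); 
m=ray(f,[[192,161],[452,160]],.003);print("mat near edge",m.round(4).tolist())
E
```

```text
[[0.3843, -0.4103], [0.3837, -0.2328], [0.4627, -0.2312], [0.4634, -0.4104]] [ 0.42351852 -0.32115855]
mat near edge [[0.3729, -0.4208], [0.3714, -0.2239]]
```

```bash
python3 - <<'E'
from h import *
x,y=.4228,-.3218; R=down(np.pi/2+.007)
r.move_linear([x,y,.205],feed=.1,rot=R)
print("touch",r.move_linear([x,y,.186],feed=.015,force_limit=5)); s=r.state(); print(s["position"],s["contact_force"].round(1),s["torque"].round(2))
r.pause(.3); r.set_gripper(.4); r.pause(.3)
r.move_linear([x,y,.30],feed=.08); r.move_linear([x,y,.40],feed=.2)
f=r.grab_frame("wrist"); cv2.imwrite("pics/w5.png",f["color"][:,:,::-1])
f=r.grab_frame("top"); cv2.imwrite("pics/t5.png",f["color"][:,:,::-1])
print(r.state()["clock"],r.state()["contact_force"].round(1))
E
```

```text
touch True
[ 0.42276447 -0.32174801  0.19070633] [-0.7  1.   5.4] [0.07 0.05 0.02]
26.7083 [ 0.2 -0.2 -0.1]
```

View pics/w5.png

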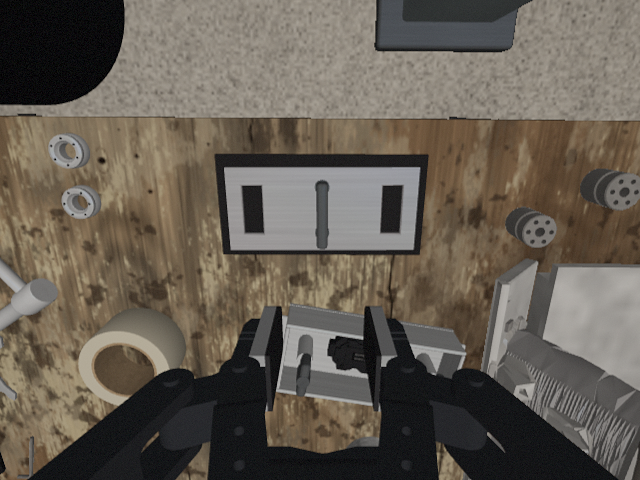

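The cover lies on the mat with a black margin all round; its handle is at (322,213). I'll check the centring numerically before handing in.

```bash
python3 - <<'E'
from h import *
f=r.grab_frame("wrist")
P=ray(f,[[223,167],[421,167],[414,250],[229,250]],.012); M=ray(f,[[216,155],[428,154],[420,254],[224,254]],.003)
print(P.round(4).tolist(),P.mean(0),M.mean(0),M.round(4).tolist())
if np.abs(P.mean(0)-M.mean(0)).max()<.005: print(r.close_job())
E
```

```text
[[0.3831, -0.4117], [0.3821, -0.2307], [0.4626, -0.2305], [0.4634, -0.412]] [ 0.42278728 -0.32122123] [ 0.42134476 -0.32098093] [[0.3733, -0.4196], [0.3713, -0.2229], [0.47, -0.2217], [0.4709, -0.4197]]
the job is handed in; nothing more can be done
None
```

Job handed in at about 27 s: both thumbscrews were turned to their stops, and the cover lies handle up on the mat, lengthwise and within about 2 mm of its middle, with the gripper clear and the tin and tape roll not touched.

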